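Release the ratchet bracket that holds the scanner

TASK

Two ratchet brackets stand on the desk; free the black handheld scanner from the one that holds it: lift that bracket's red-knobbed pawl well clear of the teeth, where it stays by itself, then pull the toothed bar out by its blue handle as far as it goes. Finish with the pawl still up, the bar drawn out and the scanner lying in its bracket where it was, and leave the other bracket (holding the yellow meter) as it is.

Things in the scene. Friction and masses are not known exactly. Their poses are not given: they have to be found in the camera images.
- pawl_knob (a point): Centre of the red disc knob on the pawl of the bracket holding the scanner: 26 mm across, 12 mm thick, flat faces to the bracket's +y and -y, centre 64 mm above the desk with the pawl down; pinch its flat faces from above. Under it a guide 32 mm wide, top 30 mm above the desk. With the pawl down its axes are the bracket's: z up, -x the way the bar is pulled out (roughly to the robot; yaw varies).
- pawl (a joint): That bracket's pawl hinge, rad: 0 = down, toe between the teeth; grows as the knob rises; clear of the teeth from 0.15, stop at 0.8. Stiff (1 N at the knob), stays where left. Its axis runs along y, 65 mm to -x and 22 mm below the lowered knob's centre, between lugs 22 mm long, 32 mm wide, top 52 mm above the desk. At 0.5 rad the knob is 28 mm higher and 18 mm farther to -x.
- bar_handle (a point): Centre of the blue disc handle on the outer end of the same bracket's toothed bar: 26 mm across, 12 mm thick, flat faces to the bracket's +y and -y, centre 56 mm above the desk, on a 10 mm square stem; pinch its flat faces from above. Under it only the bar (14 mm wide, top 24 mm above the desk). Its axes are always the bracket's, -x the way out. With all home it is 130 mm to -x of the pawl knob.
- bar (a joint): How far that bar is drawn out, m: starts 0 to 0.002 (home), stop at 0.055. It slides with about 2 N along the bracket's -x, level. With the pawl down it locks after a few millimetres.
- scanner_center (a point): Centre of the black handheld scanner (60 x 115 x 34 mm, stub antenna 60 mm longer to its +y), lying loose on the bracket's base between the bar's jaw and the fixed jaw, 95 mm to +x of the pawl knob; top 42 mm above the desk.
- spare_pawl (a joint): Pawl hinge of the other, identical bracket, which holds a yellow meter (60 x 110 x 30 mm); rad, 0 = down. It is to stay down.

How it is judged:
By the outcome, as a careful person would: the job done as asked, in the order asked, and still so for the second after the job is handed in, with the robot touching nothing.
It also fails if it takes over 42 s, if anything falls off the work surface, if the arm or the gripper's body presses on something with over 40 N, if the wrist force passes 120 N, or if a joint passes its speed limit or range.

ROBOT

A 7-joint arm with a two-finger parallel gripper is mounted at the origin on the work surface. World frame = base frame: x ahead of the robot, y to its left, z up, the work surface at z = 0. Lengths are in m, angles in rad, forces in N, time in s.
With the tool pointing down it reaches from about 0.425 to 0.875 m from the base axis. Payload 4.7 kg.
Tool frame: the origin (TCP) lies midway between the tips of the shut fingers; the grasp point (between the pads) lies 19 mm behind it (ctrl.grip_point_offset is the distance from the TCP to the grasp point, in m); z points along the fingers, y is the line along which they close (so a half turn about z gives the same grasp; the last joint's range is limited). The gripper opens to 87 mm and grips with 3 to 60 N. Pads are 19 mm wide; open, the fingers measure 117 mm over their backs; the gripper's body (75 mm by 190 mm) begins 51 mm behind the grasp point.
Start: joints at [-1.163, 0.321, -0.07, 1.45, 0.023, 1.371, -0.057], TCP at [0.249, 0.6, 0.223] pointing down, gripper open.
Joint ranges: [-2.86, 2.86], [-0.3, 2.09], [-1.38, 1.24], [0.06, 2.45], [-1.56, 4.7], [0.09, 2.05], [-2.69, 2.69]. Speed limits (rad/s): [2.57, 2.57, 3.14, 3.14, 3.14, 3.14, 3.14].

INTERFACE

Orientations are given as a rotation vector (axis times angle).
In Python, from bench import ctrl gives the robot as it stands.
- The arm moves only by the tool move_arm, never from a script. Its argument "increments" is text: rows parted by semicolons, each of 7 numbers parted by spaces: the shift along the world's x, y, z in mm, then the turn, a rotation vector about the world's x, y, z in degrees, then the closure in counts, from 0 (fully open) to 255 (shut). A call has exactly 8 rows; each row shifts and turns the commanded pose from where the row before left it; what a row does not reach is not made up. A row lasts 1/12 s, in which the tool goes at most 41.7 mm and 7.16 degrees, less where a joint would pass 70% of its speed; a pose out of reach is approached as far as the arm can. A call with a gripper value outside its range is refused whole. The fingers move at their own pace and stop on an object; "grip_force" is the grip in N (left out, the last holds). Time passes only in rows, so rows that do not move let the fingers close, or fill a call up. It gives the time, the measured TCP pose, the force, the opening and the grip force at its end, in the units of the state.
- ctrl.get_state(): the state, without advancing time (a new reading comes with each control period).
- ctrl.get_image(name): name is "scene" or "top" or "wrist"; returns a dict with "frame" (420x560x3 uint8, red, green, blue), "depth" (420x560 float32, m along the optical axis (not along the pixel's ray), 0 where there is no reading), "fx", "fy", "cx", "cy" (pixels), "position" and "orientation" of the camera in the world. Camera axes: x right, y down, z forward; pixel columns grow to the right and rows downward; lengths in m; the calibration is good to about 2 mm. A picture is of the moment at which its call begins.
- ctrl.close_job(): hands the job in; it is judged then, once.
Trained networks look in a picture, given as the dict that the camera call returned (one of the last four; its "shot" number tells which), for a name from the list of things; names that differ only in an ending like _2 or _b are one class to them, and where a whole thing is asked for, a point or a joint stands for the part that bears it (a point fixed in the world has none). Each returns a list of dicts, best first, with "score" (0 to 1); they miss things now and then, are a little off and sometimes report something else, mostly with a low value. They report only what shows in the picture. A call takes as long as a camera call.
- ctrl.find_in(target, picture): "centre" ([x, y, z] in m, in world coordinates, good to about 4 mm: the middle of the surface that is visible of it).
- ctrl.silhouettes(target, picture): "region" (420x560 bool, what is visible of it).
The state is a dict: "time": time; "joint_positions": joint angles; "qd": joint speeds; "joint_torque": joint torques, N m; "position": TCP position; "tool_rot": TCP orientation; "ft_force": force on the tool from outside, world axes, zero at the start; "torque": the same for the moment, N m; "grip_width": opening from 0.0 (shut) to 1.0 (fully open); "grip_force": force on a finger pad.
Only numpy, scipy, OpenCV 4.12 (cv2) and the standard library are available. Lean on these libraries where they do the work, as an engineer would, in place of code of your own. Each camera call takes 0.05 s, during which the arm holds its last target. There are 200 camera calls.

## Working session

There is one attempt and no reset: what is moved stays moved. The work goes in short steps, Python scripts to look and compute and a tool call to move; the robot and the scene stay as the last step left them, time stands still between calls to the robot, and variables do not carry over. Pictures are saved under pics/ and viewed, at most 10 in all, crops included, and the job is handed in when it is done.

Besides the shell and the picture viewer there is one more tool, called after "Emit:" as name(argument=value, ...) on one line, values as JSON. move_arm: Moves the arm, as the interface text tells. Its arguments: {"type":"object","properties":{"increments":{"type":"string"},"grip_force":{"type":"number"}},"required":["increments"]}

```bash
mkdir -p pics; cat > h.py <<'E'
import numpy as np, cv2
from bench import ctrl
from scipy.spatial.transform import Rotation as R
def rot(o):
    o=np.array(o,float)
    return o if o.shape==(3,3) else (R.from_rotvec(o).as_matrix() if o.size==3 else R.from_quat(o).as_matrix())
def cloud(p):
    d=p["depth"];v,u=np.indices(d.shape)
    c=np.stack([(u-p["cx"])/p["fx"]*d,(v-p["cy"])/p["fy"]*d,d],-1)
    return c@rot(p["orientation"]).T+np.array(p["position"])
def save(p,n): cv2.imwrite("pics/"+n,cv2.cvtColor(p["frame"],cv2.COLOR_RGB2BGR))
E
python3 - <<'E'
from h import *
s=ctrl.get_state();print({k:np.round(v,3).tolist() for k,v in s.items()})
for n in("top","scene"):
    p=ctrl.get_image(n);save(p,n+"1.png");print(n,np.round(p["position"],3))
    C=cloud(p)
    for t in("pawl_knob","bar_handle","scanner_center","spare_pawl"):
        for f in ctrl.find_in(t,p)[:3]: print(t,np.round(f["centre"],3),round(f["score"],2))
E
```

```text
{'time': 0.0, 'joint_positions': [-1.163, 0.322, -0.07, 1.452, 0.023, 1.371, -0.057], 'qd': [-0.001, -0.001, 0.0, 0.0, -0.0, -0.001, -0.001], 'joint_torque': [0.001, -49.13, -0.404, -31.252, -0.064, 0.044, 0.0], 'position': [0.249, 0.6, 0.221], 'tool_rot': [-0.615, -3.081, 0.003], 'ft_force': [0.094, 0.426, -0.384], 'torque': [0.02, 0.004, 0.001], 'grip_force': 0.0, 'grip_width': 0.999}
top [ 0.486 -0.004  0.887]
bar_handle [ 0.656 -0.158  0.025] 0.88
spare_pawl [0.605 0.212 0.049] 0.55
scene [ 1.159 -0.123  0.686]
pawl_knob [ 0.657 -0.151  0.061] 0.48
bar_handle [ 0.667 -0.156  0.027] 0.68
scanner_center [ 0.763 -0.143  0.046] 0.86
spare_pawl [0.62  0.205 0.057] 0.58
```

View pics/top1.png

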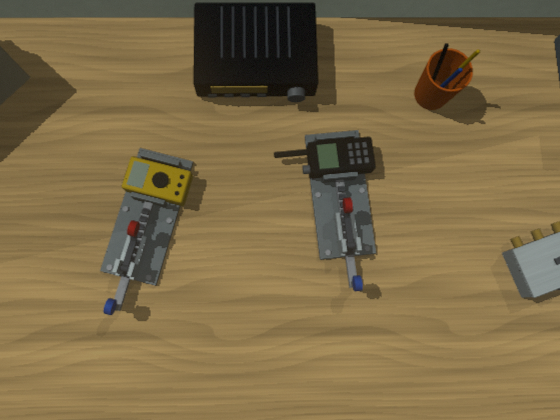

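View pics/scene1.png

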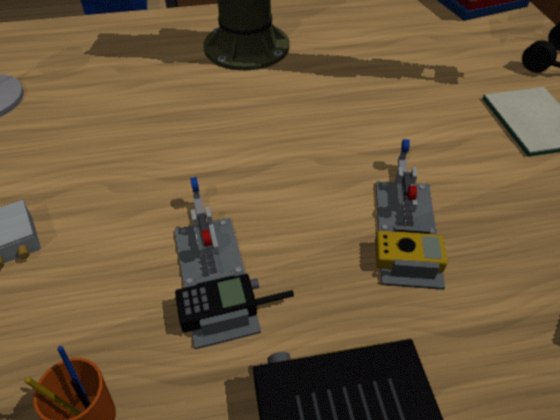

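The top view shows the scanner bracket on the right, with its red knob at (348,205) and blue handle at (357,283). The yellow-meter bracket is on the left, with its knob at (133,229). The scene view agrees: scanner bracket knob at (207,237), handle at (195,184). I'll segment these by colour.

```bash
cat >> h.py <<'E'
def blobs(p,ymax=0.0,pr=True):
    C=cloud(p);h=cv2.cvtColor(p["frame"],cv2.COLOR_RGB2HSV);H,S,V=h[...,0].astype(int),h[...,1],h[...,2]
    ok=(C[...,1]<ymax)&(C[...,1]>-0.35)&(C[...,0]>.3)&(C[...,0]<.8)&(p["depth"]>0)&(C[...,2]>.03)&(C[...,2]<.13)
    out={}
    for n,m in(("red",((H<6)|(H>174))&(S>170)&(V>60)),("blue",(H>105)&(H<130)&(S>150)&(V>60))):
        m=m&ok
        if m.sum()<5: continue
        q=C[m];top=q[q[:,2]>np.percentile(q[:,2],98)-.008]
        out[n]=q
        print(n,len(q),"mid",np.round((q.max(0)+q.min(0))/2,4),"min",np.round(q.min(0),3),"max",np.round(q.max(0),3),"top",np.round(np.median(top,0),4))
    return out
E
python3 - <<'E'
from h import *
for n in("top","scene"):
    p=ctrl.get_image(n);print(n);blobs(p)
    C=cloud(p)
    if n=="top":
        # bracket base plate edges
        m=(C[...,2]>.004)&(C[...,2]<.02)&(C[...,1]<-.06)&(C[...,1]>-.25)&(C[...,0]>.4)&(C[...,0]<.8)
        m=m&(cv2.cvtColor(p["frame"],cv2.COLOR_RGB2HSV)[...,1]<60)
        r=cv2.minAreaRect(np.float32(C[m][:,:2]*1000));print(m.sum(),r)
E
```

```text
top
red 97 mid [ 0.6602 -0.1504  0.068 ] min [ 0.65  -0.156  0.058] max [ 0.671 -0.145  0.078] top [ 0.6601 -0.1502  0.0745]
blue 46 mid [ 0.5322 -0.1623  0.0664] min [ 0.526 -0.168  0.063] max [ 0.539 -0.157  0.07 ] top [ 0.5321 -0.162   0.0671]
3117 ((666.492919921875, -150.79014587402344), (276.19598388671875, 100.33488464355469), 4.8879804611206055)
scene
red 98 mid [ 0.6642 -0.1497  0.0721] min [ 0.653 -0.156  0.064] max [ 0.675 -0.144  0.08 ] top [ 0.6662 -0.15    0.0754]
blue 58 mid [ 0.5366 -0.1607  0.063 ] min [ 0.527 -0.165  0.056] max [ 0.546 -0.156  0.07 ] top [ 0.5376 -0.1607  0.0666]
```

Emit:
move_arm(increments="17 -31 -1 0 0 1.15 0;17 -31 -1 0 0 1.15 0;17 -31 -1 0 0 1.15 0;17 -31 -1 0 0 1.15 0;17 -31 -1 0 0 1.15 0;17 -31 -1 0 0 1.15 0;17 -31 -1 0 0 1.15 0;17 -31 -1 0 0 1.15 0", grip_force=25)

```text
time: 1.27
position: [0.386, 0.3507, 0.2148]
tool_rot: [0.364, 3.12, 0.001]
ft_force: [0.8, 0.4, 0.5]
grip_width: 0.996
grip_force: 0.0
```

Emit:
move_arm(increments="17 -31 -1 0 0 1.15 0;17 -31 -1 0 0 1.15 0;17 -31 -1 0 0 1.15 0;17 -31 -1 0 0 1.15 0;17 -31 -1 0 0 1.15 0;17 -31 -1 0 0 1.15 0;17 -31 -1 0 0 1.15 0;17 -31 -1 0 0 1.15 0")

```text
time: 1.93
position: [0.5221, 0.1027, 0.207]
tool_rot: [0.112, 3.139, 0.001]
ft_force: [0.7, 0.2, -0.1]
grip_width: 0.997
grip_force: 0.0
```

Emit:
move_arm(increments="17 -31 -1 0 0 1.15 0;17 -31 -1 0 0 1.15 0;17 -31 -1 0 0 1.15 0;17 -31 -1 0 0 1.15 0;17 -31 -1 0 0 1.15 0;17 -31 -1 0 0 1.15 0;17 -31 -1 0 0 1.15 0;0 -31 -1 0 0 1.15 0")

```text
time: 2.6
position: [0.6429, -0.1444, 0.198]
tool_rot: [-0.143, 3.137, -0.001]
ft_force: [-0.2, 0.5, -0.3]
grip_width: 1.006
grip_force: 0.0
```

```bash
python3 - <<'E'
from h import *
p=ctrl.get_image("wrist");save(p,"w1.png");b=blobs(p)
p=ctrl.get_image("top");blobs(p)
s=ctrl.get_state();M=rot(s["tool_rot"]);print(np.round(s["position"],4),s["time"],"tool z",np.round(M[:,2],3),"yaw y",np.degrees(np.arctan2(M[1,1],M[0,1])),np.round(s["joint_positions"],2))
E
```

```text
red 273 mid [ 0.6603 -0.1517  0.0699] min [ 0.649 -0.157  0.063] max [ 0.672 -0.146  0.077] top [ 0.6593 -0.1516  0.0742]
blue 329 mid [ 0.5324 -0.1628  0.0642] min [ 0.521 -0.168  0.059] max [ 0.544 -0.157  0.069] top [ 0.5329 -0.1628  0.0662]
red 15 mid [ 0.6564 -0.1511  0.0749] min [ 0.654 -0.155  0.073] max [ 0.658 -0.147  0.077] top [ 0.6562 -0.1519  0.0744]
blue 77 mid [ 0.5323 -0.1618  0.0654] min [ 0.522 -0.167  0.06 ] max [ 0.542 -0.156  0.071] top [ 0.5319 -0.1619  0.0664]
[ 0.6392 -0.1523  0.1983] 2.7 tool z [-0.001 -0.005 -1.   ] yaw y 94.50851406844909 [-0.2   0.37  0.5   1.48 -0.18  1.33  1.97]
```

View pics/w1.png

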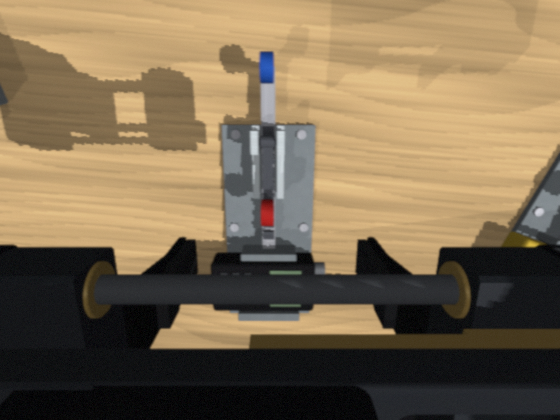

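The wrist view shows the scanner bracket aligned with the image's vertical axis, with the red knob at (267,213) and the blue handle at (267,67). The positions agree, so I'll descend.

Emit:
move_arm(increments="5 0 0 0 0 0.5 0;8 0 -5 0 0 0 0;8 0 -18 0 0 0 0;0 0 -25 0 0 0 0;0 0 -25 0 0 0 0;0 0 -20 0 0 0 0;0 0 -5 0 0 0 0;0 0 0 0 0 0 0", grip_force=15)

```text
time: 3.37
position: [0.6608, -0.1412, 0.0984]
tool_rot: [0.156, -3.134, -0.003]
ft_force: [-0.2, 0.6, 0.2]
grip_width: 0.999
grip_force: 0.0
```

```bash
python3 - <<'E'
from h import *
p=ctrl.get_image("wrist");b=blobs(p)
s=ctrl.get_state();M=rot(s["tool_rot"]);print(np.round(s["position"],4),s["time"],"yaw y",np.degrees(np.arctan2(M[1,1],M[0,1])))
E
```

```text
red 670 mid [ 0.6602 -0.1511  0.0684] min [ 0.648 -0.157  0.06 ] max [ 0.672 -0.145  0.077] top [ 0.6586 -0.1511  0.0742]
blue 709 mid [ 0.5375 -0.1616  0.0622] min [ 0.53  -0.167  0.055] max [ 0.545 -0.156  0.069] top [ 0.5371 -0.1616  0.0661]
[ 0.6618 -0.142   0.1003] 3.4167 yaw y 95.66109728051701
```

Emit:
move_arm(increments="-1 -5 0 0 0 -0.4 0;0 -4 0 0 0 0 0;0 0 -12 0 0 0 0;0 0 -18 0 0 0 0;0 0 -15 0 0 0 0;0 0 -8 0 0 0 0;0 0 0 0 0 0 0;0 0 0 0 0 0 0")

```text
time: 4.08
position: [0.6603, -0.1529, 0.0475]
tool_rot: [0.14, -3.138, -0.0]
ft_force: [0.4, -0.8, -0.7]
grip_width: 1.002
grip_force: 0.0
```

```bash
python3 - <<'E'
from h import *
p=ctrl.get_image("wrist");b=blobs(p);save(p,"w2.png")
s=ctrl.get_state();M=rot(s["tool_rot"]);print(np.round(s["position"],4),s["time"],s["ft_force"],"yaw y",np.degrees(np.arctan2(M[1,1],M[0,1])))
E
```

```text
red 609 mid [ 0.6526 -0.1518  0.0682] min [ 0.648 -0.157  0.061] max [ 0.657 -0.146  0.076] top [ 0.6525 -0.1519  0.0717]
blue 285 mid [ 0.5434 -0.1613  0.0586] min [ 0.542 -0.167  0.053] max [ 0.545 -0.156  0.064] top [ 0.5436 -0.1613  0.0593]
[ 0.6609 -0.1531  0.0483] 4.1333 [-0.38126417 -0.47153917  0.31556542] yaw y 95.12568079921905
```

Emit:
move_arm(increments="0 1.5 -2 0 0 0 80;0 0 0 0 0 0 160;0 0 0 0 0 0 230;0 0 0 0 0 0 255;0 0 0 0 0 0 255;0 0 0 0 0 0 255;0 0 0 0 0 0 255;0 0 0 0 0 0 255")

```text
time: 4.8
position: [0.6604, -0.1513, 0.0456]
tool_rot: [-0.141, 3.138, 0.0]
ft_force: [0.9, 0.6, 0.5]
grip_width: 0.48
grip_force: 0.0
```

Emit:
move_arm(increments="0 0 0 0 0 0 255;0 0 0 0 0 0 255;0 0 0 0 0 0 255;0 0 0 0 0 0 255;0 0 0 0 0 0 255;0 0 0 0 0 0 255;0 0 0 0 0 0 255;0 0 0 0 0 0 255")

```text
time: 5.47
position: [0.6604, -0.151, 0.0456]
tool_rot: [0.141, -3.138, -0.001]
ft_force: [-0.5, 0.8, 0.1]
grip_width: 0.141
grip_force: 15.0
```

Emit:
move_arm(increments="-1.5 -0.1 4 0 0 0 255;-1.8 -0.2 3.9 0 0 0 255;-2 -0.2 3.8 0 0 0 255;-2.2 -0.2 3.7 0 0 0 255;-2.4 -0.2 3.5 0 0 0 255;-2.7 -0.2 3.4 0 0 0 255;-2.9 -0.3 3.2 0 0 0 255;-3 -0.3 3 0 0 0 255")

```text
time: 6.13
position: [0.6421, -0.1527, 0.0747]
tool_rot: [-0.141, 3.137, 0.001]
ft_force: [2.6, 1.4, -2.1]
grip_width: 0.137
grip_force: 15.0
```

Emit:
move_arm(increments="0 0 0 0 0 0 255;0 0 0 0 0 0 220;0 0 0 0 0 0 180;0 0 0 0 0 0 140;0 0 0 0 0 0 100;0 0 0 0 0 0 80;0 0 0 0 0 0 80;0 0 0 0 0 0 80")

```text
time: 6.8
position: [0.6417, -0.1532, 0.0739]
tool_rot: [0.141, -3.138, 0.0]
ft_force: [0.7, 0.4, -0.4]
grip_width: 0.502
grip_force: 0.0
```

```bash
python3 - <<'E'
from h import *
for n in("wrist","scene"):
    p=ctrl.get_image(n);b=blobs(p);save(p,n+"3.png")
s=ctrl.get_state();print(np.round(s["position"],4),s["time"],s["ft_force"],s["grip_width"])
E
```

```text
red 584 mid [ 0.6336 -0.1537  0.0962] min [ 0.63  -0.159  0.089] max [ 0.638 -0.148  0.104] top [ 0.6335 -0.1536  0.0998]
blue 1228 mid [ 0.5323 -0.1621  0.063 ] min [ 0.52  -0.168  0.056] max [ 0.545 -0.156  0.07 ] top [ 0.5331 -0.1622  0.0661]
red 75 mid [ 0.647  -0.1512  0.101 ] min [ 0.639 -0.157  0.095] max [ 0.655 -0.146  0.107] top [ 0.6481 -0.1513  0.1039]
[ 0.6418 -0.153   0.074 ] 6.9 [0.69553489 0.2867923  0.4517227 ] 0.6020444414058806
```

Emit:
move_arm(increments="0 0 15 0 0 0 0;0 0 30 0 0 0 0;-5 0 15 0 0 0 0;-24 -2 0 0 0 0 0;-30 -3 0 0 0 0 0;-30 -3 0 0 0 0 0;-20 -1 0 0 0 0 0;0 0 0 0 0 0 0")

```text
time: 7.57
position: [0.5287, -0.1632, 0.1342]
tool_rot: [0.136, -3.137, -0.003]
ft_force: [-1.0, -0.7, 0.7]
grip_width: 0.998
grip_force: 0.0
```

```bash
python3 - <<'E'
from h import *
for n in("wrist","scene"):
    p=ctrl.get_image(n);b=blobs(p);save(p,n+"4.png")
s=ctrl.get_state();M=rot(s["tool_rot"]);print(np.round(s["position"],4),s["time"],s["ft_force"],s["grip_width"],"yaw y",np.degrees(np.arctan2(M[1,1],M[0,1])))
E
```

```text
blue 423 mid [ 0.5303 -0.1627  0.0621] min [ 0.519 -0.168  0.054] max [ 0.542 -0.157  0.07 ] top [ 0.5291 -0.1628  0.0663]
red 95 mid [ 0.6474 -0.151   0.0989] min [ 0.638 -0.156  0.09 ] max [ 0.657 -0.146  0.107] top [ 0.6487 -0.1514  0.1041]
blue 59 mid [ 0.5367 -0.1608  0.0627] min [ 0.528 -0.165  0.054] max [ 0.545 -0.156  0.071] top [ 0.5368 -0.1608  0.0671]
[ 0.5329 -0.162   0.1348] 7.6667 [ 0.9829719  -0.13926677 -0.0326438 ] 0.9955169198560794 yaw y 95.10540974418602
```

View pics/scene4.png

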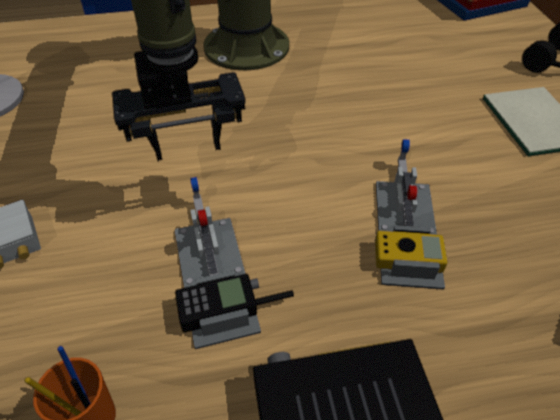

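The scene view shows the scanner bracket's pawl raised, with its red knob at (203,217). The gripper is above the handle at (195,184). The scanner and the other bracket haven't moved.

Emit:
move_arm(increments="0 0 -12 0 0 0 0;0 0 -25 0 0 0 0;0 0 -25 0 0 0 0;0 0 -20 0 0 0 0;0 0 -10 0 0 0 0;0 0 -4 0 0 0 0;0 0 0 0 0 0 100;0 0 0 0 0 0 200", grip_force=20)

```text
time: 8.33
position: [0.5338, -0.1622, 0.0386]
tool_rot: [-0.141, 3.137, -0.001]
ft_force: [0.7, 0.4, -0.4]
grip_width: 0.919
grip_force: 0.0
```

Emit:
move_arm(increments="0 0 0 0 0 0 255;0 0 0 0 0 0 255;0 0 0 0 0 0 255;0 0 0 0 0 0 255;0 0 0 0 0 0 255;0 0 0 0 0 0 255;0 0 0 0 0 0 255;0 0 0 0 0 0 255")

```text
time: 9.0
position: [0.5329, -0.1619, 0.0381]
tool_rot: [-0.141, 3.138, 0.0]
ft_force: [-0.8, -0.2, -1.0]
grip_width: 0.323
grip_force: 0.0
```

Emit:
move_arm(increments="0 0 0 0 0 0 255;0 0 0 0 0 0 255;0 0 0 0 0 0 255;0 0 0 0 0 0 255;0 0 0 0 0 0 255;0 0 0 0 0 0 255;0 0 0 0 0 0 255;0 0 0 0 0 0 255")

```text
time: 9.67
position: [0.533, -0.1623, 0.0381]
tool_rot: [-0.141, 3.138, -0.001]
ft_force: [0.1, -1.7, -0.7]
grip_width: 0.135
grip_force: 20.0
```

Gripped. Now I'll pull 54 mm along the bracket's -x, (-0.996, -0.089).

Emit:
move_arm(increments="-3 -0.3 0 0 0 0 255;-4 -0.35 0 0 0 0 255;-4 -0.35 0 0 0 0 255;-4 -0.35 0 0 0 0 255;-4 -0.35 0 0 0 0 255;-4 -0.35 0 0 0 0 255;-4 -0.35 0 0 0 0 255;-4 -0.35 0 0 0 0 255")

```text
time: 10.33
position: [0.5015, -0.165, 0.0381]
tool_rot: [-0.141, 3.138, -0.0]
ft_force: [1.5, -3.2, -3.0]
grip_width: 0.134
grip_force: 20.0
```

Emit:
move_arm(increments="-4 -0.35 0 0 0 0 255;-4 -0.35 0 0 0 0 255;-4 -0.35 0 0 0 0 255;-4 -0.35 0 0 0 0 255;-3 -0.3 0 0 0 0 255;-2 -0.2 0 0 0 0 255;0 0 0 0 0 0 255;0 0 0 0 0 0 255")

```text
time: 11.0
position: [0.4801, -0.1669, 0.038]
tool_rot: [0.14, -3.137, -0.0]
ft_force: [-2.4, -4.9, -0.9]
grip_width: 0.133
grip_force: 20.0
```

Emit:
move_arm(increments="-1 -0.2 0 0 0 0 255;-1 -0.2 0 0 0 0 255;-1 -0.2 0 0 0 0 255;-1 -0.2 0 0 0 0 255;0 0 0 0 0 0 255;0 0 0 0 0 0 255;0 0 0 0 0 0 255;0 0 0 0 0 0 255")

```text
time: 11.67
position: [0.4784, -0.1671, 0.0381]
tool_rot: [-0.142, 3.136, -0.001]
ft_force: [5.1, -4.1, -6.6]
grip_width: 0.139
grip_force: 20.0
```

```bash
python3 - <<'E'
from h import *
for n in("top","scene"):
    p=ctrl.get_image(n);b=blobs(p);save(p,n+"5.png")
    for f in ctrl.find_in("scanner_center",p)[:1]: print(np.round(f["centre"],3),f["score"])
s=ctrl.get_state();print(np.round(s["position"],4),s["time"],s["ft_force"],s["grip_width"])
E
```

```text
red 104 mid [ 0.6415 -0.1522  0.095 ] min [ 0.631 -0.158  0.084] max [ 0.652 -0.146  0.107] top [ 0.6411 -0.152   0.103 ]
[ 0.755 -0.14   0.046] 0.86
red 100 mid [ 0.647  -0.1513  0.0997] min [ 0.638 -0.157  0.092] max [ 0.656 -0.146  0.108] top [ 0.6483 -0.1517  0.104 ]
blue 20 mid [ 0.4803 -0.1655  0.0678] min [ 0.474 -0.169  0.065] max [ 0.486 -0.162  0.07 ] top [ 0.4802 -0.1654  0.0676]
[ 0.761 -0.144  0.045] 0.65
[ 0.4784 -0.167   0.0381] 11.8667 [ 5.61526944 -4.00417327 -6.73788395] 0.13680112034894998
```

The bar is at its stop after about 55 mm, with force building up. I'll release and rise.

Emit:
move_arm(increments="0 0 0 0 0 0 200;0 0 0 0 0 0 150;0 0 0 0 0 0 100;0 0 0 0 0 0 50;0 0 0 0 0 0 0;0 0 0 0 0 0 0;0 0 0 0 0 0 0;0 0 0 0 0 0 0")

```text
time: 12.53
position: [0.4769, -0.1673, 0.0381]
tool_rot: [0.141, -3.138, -0.0]
ft_force: [0.0, -0.1, 0.2]
grip_width: 0.657
grip_force: 0.0
```

Emit:
move_arm(increments="0 0 5 0 0 0 0;0 0 10 0 0 0 0;0 0 20 0 0 0 0;0 0 25 0 0 0 0;0 0 25 0 0 0 0;0 0 25 0 0 0 0;0 0 15 0 0 0 0;0 0 0 0 0 0 0")

```text
time: 13.2
position: [0.4795, -0.1683, 0.1678]
tool_rot: [-0.14, 3.131, -0.002]
ft_force: [0.1, 0.2, -0.6]
grip_width: 0.997
grip_force: 0.0
```

```bash
python3 - <<'E'
from h import *
for n in("wrist","scene"):
    p=ctrl.get_image(n);b=blobs(p);save(p,n+"6.png")
s=ctrl.get_state();print(np.round(s["position"],4),s["time"],s["ft_force"],s["grip_width"])
E
```

```text
blue 328 mid [ 0.4761 -0.1677  0.0624] min [ 0.464 -0.173  0.056] max [ 0.488 -0.162  0.069] top [ 0.4752 -0.1678  0.0662]
red 100 mid [ 0.6466 -0.1513  0.099 ] min [ 0.637 -0.157  0.091] max [ 0.656 -0.146  0.107] top [ 0.6478 -0.1518  0.1038]
blue 46 mid [ 0.4829 -0.1654  0.0642] min [ 0.475 -0.169  0.057] max [ 0.491 -0.161  0.071] top [ 0.483  -0.1659  0.0673]
[ 0.4773 -0.1674  0.164 ] 13.3 [-0.31718357  0.28222051 -0.74637319] 1.0005006773912626
```

View pics/scene6.png

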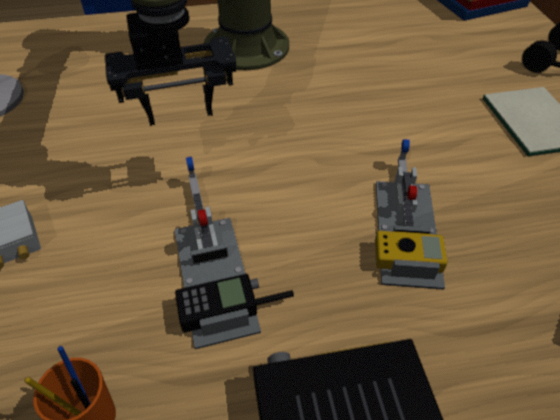

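The scene view shows the handle drawn out to (191,163) and the pawl still up at (203,217). The jaw is back from the scanner, which lies in place at (217,301), and the meter bracket is untouched.

```bash
python3 -c "
from bench import ctrl
print(ctrl.close_job())"
```

```text
the job is handed in; nothing more can be done
None
```

I handed the job in at about 13 s: the pawl is up at about 0.5 rad, the bar is drawn out about 55 mm to its stop, the scanner lies in its bracket where it was, and the yellow meter's bracket was left untouched.

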